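# Pin the levelling pads in the washing machine's foot seat

### The job

Gently push the three loose levelling pads together against both upright fences of the metal foot seat until they are square and their holes line up, then pass the square-headed pin from the holder down through all three pads into the seat's hole until its flange sits on the top pad, and let go. Feel your way and never force pads or pin (stay below about 30 N), and leave the round-headed stud and the other things on the worktop where they are.

Things in the scene. Friction and masses are not known exactly. Their poses are not given: they have to be found in the camera images.
- bed: dark steel bed plate 135 x 135 x 8 mm fixed to the worktop, carrying a bright metal foot seat: a 100 x 100 mm block, flat top 26 mm above the worktop, with upright fences along its +x and +y edges, open on its -x and -y sides. Origin: on the worktop under the seat's hole when the seat is in its middle position (plate's centre at -14, -14 mm); x, y square to the fences, z up
- seat_mid (a point): fixed point of the bed, 26 mm above its origin: mouth of the seat's 14 x 14 mm square hole (18 mm deep) if the seat is in its middle position. The seat is clamped through slots: it sits anywhere within 4 mm of that along the bed's x and y; no reading tells, only touch or sight. It does not give when pushed. Pads against both fences have their holes in line with the seat's (to 0.3 mm)
- fence_x (a point): fixed point of the bed: middle of the +x fence's inner face when the seat is in its middle position, 30.3 mm from the hole's axis (so it too is up to 4 mm off). Fences are 6 mm thick, tops 53 mm above the worktop. The seat's flat top reaches 64 mm from the hole towards -x and -y
- fence_y (a point): the same for the +y fence: its inner face 30.3 mm from the hole's axis
- pad1: flat plastic levelling pad, square 60 x 60 x 10 mm, 14 x 14 mm square hole through its middle, about 60 g; the lowest of three stacked loosely in the seat (underside 26 mm above the worktop). At the start each lies 6 to 24 mm short of both fences, turned by up to 5 degrees. Origin: centre of the hole at the underside; x, y along its edges, z up
- pad2: flat plastic levelling pad, square 60 x 60 x 10 mm, 14 x 14 mm square hole through its middle, about 60 g; the middle one (underside at 36 mm above the worktop). Origin: centre of the hole at the underside; x, y along its edges, z up
- pad3: flat plastic levelling pad, square 60 x 60 x 10 mm, 14 x 14 mm square hole through its middle, about 60 g; the top one (underside at 46 mm, top at 56 mm above the worktop). Origin: centre of the hole at the underside; x, y along its edges, z up
- pin: the pin, 90 g, upright in one of the holder's holes: steel shaft 12 mm thick, 46 mm long, its lowest 8 mm tapered to 6 mm; then a round flange 26 mm wide (46 to 50 mm above the tip), then a black square grip 18 x 18 x 28 mm (50 to 78 mm above the tip), flats roughly along the holder's sides. Origin: the tip; z up the shaft, x, y along the flats. Fully home, its tip is 10 mm above the worktop
- pin_tip (a point): middle of the pin's tip (same point as the pin's origin)
- pin_grip (a point): middle of the pin's square grip, 66 mm above the tip, 20 mm above the flange's underside
- holder: grey block 50 (x) x 130 (y) x 50 mm, fixed to the worktop, with two 15 x 15 mm holes 35 mm either side of its middle along y; the pin's flange rests on its top. Origin: centre of its underside
- stud: bystander in the holder's other hole: shorter stud with a ROUND black head 32 mm wide and 18 mm high; leave it there. Origin: its lower end, 20 mm above the worktop
- locknut: bystander: steel ring nut, 28 mm wide, 10 mm high. Origin: centre of underside
- foot: bystander: black rubber foot, 44 mm wide, 24 mm high. Origin: centre of underside
- wrench: bystander: flat wrench lying along its x axis
- driver: bystander: screwdriver lying along its x axis
- cap: bystander: blue screw cap 32 mm wide, 22 mm high. Origin: centre of underside
Not all that is in view belongs to the job. Leave any turquoise or yellow look-alike of the pad2 alone.

How it is judged:
By the outcome, as a careful person would: the job done as asked, in the order asked, and still so for the second after the job is handed in, with the robot touching nothing.
It also fails if it takes over 72 s, if anything falls off the work surface, if the arm or the gripper's body presses on something with over 40 N, if the wrist force passes 120 N, or if a joint passes its speed limit or range.

### The arm

A 6-joint arm with a two-finger parallel gripper is mounted at the origin on the work surface. World frame = base frame: x ahead of the robot, y to its left, z up, the work surface at z = 0. Lengths are in m, angles in degrees, forces in N, time in s.
With the tool pointing down it reaches from about 0.3 to 0.75 m from the base axis. Payload 8.5 kg.
Tool frame: the origin (TCP) lies between the finger pads; the fingertips stand env.finger_overhang ahead of it and the grasp point (between the pads) lies 2 mm behind it (env.finger_overhang is the distance from the TCP to the fingertips, in m); z points along the fingers, y is the line along which they close (so a half turn about z gives the same grasp; the last joint's range is limited). The gripper opens to 85 mm and grips with 20 to 120 N. Pads are 22 mm wide; open, the fingers measure 114 mm over their backs; the gripper's body (76 mm by 85 mm) begins 54 mm behind the grasp point. The pads swing forward as they close: fully open they stand 13 mm farther back than shut.
Start: joints at [-79.315, 21.807, 74.336, -0, 83.858, -12.336], TCP at [0.215, -0.506, 0.248] pointing down, gripper open.
Joint ranges: [-178.18, 178.18], [-50.72, 133.34], [12.68, 142.11], [-81.47, 261.47], [9.98, 163.14], [-165.26, 165.26]. Speed limits (degrees/s): [136.94, 136.94, 180, 180, 180, 180].

### API

Orientations are given as a 3x3 rotation matrix whose columns are the frame's x, y, z axes.
In Python, from rig import env gives the robot as it stands. The module is installed in compiled form; this text tells all that it offers.
- The arm moves only by the tool jog_arm, never from a script. Its arguments are lists of equal length, an entry for each row: "hand": the finger opening in m, from 0 to 0.0854; "travel": the shift along the world's x, y, z in m, a list of three; "yaw": the turn about the world's z in rad. A call has exactly 5 rows; each row shifts and turns the commanded pose from where the row before left it; what a row does not reach is not made up. A row lasts 1/8 s, in which the tool goes at most 62.5 mm and 10.7 degrees, less where a joint would pass 70% of its speed; a pose out of reach is approached as far as the arm can. A call is refused whole if a number of a shift passes 0.0625 or a number of a turn 0.188, either way. A call with a gripper value outside its range is refused whole. The fingers move at their own pace and stop on an object; "grip_force" is the grip in N (left out, the last holds). Time passes only in rows, so rows that do not move let the fingers close, or fill a call up. It gives the time, the measured TCP pose, the force, the opening and the grip force at its end, in the units of the state.
- env.observe(): the state, without advancing time (a new reading comes with each control period).
- env.get_image(name): name is "side" or "top"; returns the picture (400x640x3 uint8, red, green, blue); there is no depth.
- env.calibration(name): a dict with "fx", "fy", "cx", "cy" (pixels), "k1" (the pictures are not rectified: a ray, as slopes to the right and down, at radius r is drawn at 1 + k1 r^2 times it, then the intrinsics apply), "position" and "rotation" of the camera in the world. Camera axes: x right, y down, z forward; pixel columns grow to the right and rows downward; lengths in m; the calibration is good to about 2 mm. A picture is of the moment at which its call begins. calibration takes no time and is no camera call.
- env.close_job(): hands the job in; it is judged then, once.
The state is a dict: "time_s": time; "q": joint angles; "qvel": joint speeds; "joint_efforts": joint torques, N m; "position": TCP position; "tool_rot": TCP orientation; "ft_force": force on the tool from outside, world axes, zero at the start; "wrist_torque": the same for the moment, N m; "grip_width": finger opening in m; "gripper_force": force on a finger pad.
Only numpy, scipy, OpenCV 4.12 (cv2) and the standard library are available. Lean on these libraries where they do the work, as an engineer would, in place of code of your own. Each camera call takes 0.05 s, during which the arm holds its last target. There are 200 camera calls.

## Working session

There is one attempt and no reset: what is moved stays moved. The work goes in short steps, Python scripts to look and compute and a tool call to move; the robot and the scene stay as the last step left them, time stands still between calls to the robot, and variables do not carry over. Pictures are saved under pics/ and viewed, at most 10 in all, crops included, and the job is handed in when it is done.

Besides the shell and the picture viewer there is one more tool, called after "Emit:" by a JSON object that holds its "fn" and its "kwargs", one argument or row to a line. jog_arm: Moves the arm, as the interface text tells. Its arguments: {"type":"object","properties":{"hand":{"type":"array"},"travel":{"type":"array"},"yaw":{"type":"array"},"grip_force":{"type":"number"}},"required":["hand","travel","yaw"]}

```bash
mkdir -p pics
cat > h.py <<'E'
import numpy as np, cv2
from rig import env
def ray(name,uv):
    c=env.calibration(name); d=((uv[0]-c["cx"])/c["fx"],(uv[1]-c["cy"])/c["fy"])
    d=np.array(d); s=d.copy()
    for _ in range(20): s=d/(1+c["k1"]*(s@s))
    R=np.array(c["rotation"]); return np.array(c["position"]),R@np.array([s[0],s[1],1.])
def plane(name,uv,z):
    p,d=ray(name,uv); return p+d*(z-p[2])/d[2]
def proj(name,P):
    c=env.calibration(name); q=np.array(c["rotation"]).T@(np.array(P)-c["position"]); s=q[:2]/q[2]; s=s*(1+c["k1"]*(s@s))
    return np.array([c["fx"]*s[0]+c["cx"],c["fy"]*s[1]+c["cy"]])
def snap(n,f):
    im=env.get_image(n)[:,:,::-1].copy(); cv2.imwrite(f"pics/{f}.png",im); return im
E
python3 - <<'E'
from h import *
print(env.finger_overhang)
for n in("side","top"):
    snap(n,n+"0"); print(env.calibration(n))
a=cv2.imread("pics/top0.png");b=cv2.imread("pics/side0.png")
print(env.observe())
E
```

```text
0.017
{'fx': 427.3818824402121, 'fy': 427.3818824402121, 'cx': 319.35105013438636, 'cy': 198.72685315059383, 'k1': 0.015197366557435485, 'position': array([ 0.51126201, -0.59515049,  0.73763426]), 'rotation': array([[ 0.99983743,  0.00391423,  0.01760084],
       [-0.00817881, -0.77149727,  0.63618006],
       [ 0.01606916, -0.63622059, -0.77133984]])}
{'fx': 497.0793099982399, 'fy': 497.0793099982399, 'cx': 329.1071057366941, 'cy': 200.6632494161709, 'k1': -0.09172052519971768, 'position': array([ 0.42560342, -0.0430965 ,  1.22846612]), 'rotation': array([[ 0.01831506, -0.99469991,  0.10117629],
       [-0.99982747, -0.01853423, -0.00122659],
       [ 0.00309532, -0.10113637, -0.99486776]])}
{'time_s': 0.1, 'q': array([-7.93146237e+01,  2.18388898e+01,  7.43790092e+01,  2.26600669e-04,
        8.38584658e+01, -1.23343491e+01]), 'qvel': array([ 0.08542153, -0.11814538, -0.15588282,  0.02767565,  0.04253298,
        0.0208913 ]), 'joint_efforts': array([ 4.28365587e-03, -4.49216938e+01, -2.31658155e+01, -1.59457563e-04,
        3.65576532e-03,  2.49552912e-06]), 'position': array([ 0.21504291, -0.50596088,  0.24776526]), 'tool_rot': array([[ 9.20370482e-01,  3.91047460e-01, -2.43261401e-04],
       [ 3.91047430e-01, -9.20369595e-01,  1.31043576e-03],
       [ 2.88552179e-04, -1.30121314e-03, -9.99999112e-01]]), 'ft_force': array([ 0.36323643, -0.27972836,  0.51718412]), 'wrist_torque': array([-0.00927135, -0.02838453, -0.01656035]), 'gripper_force': 0.0, 'grip_width': 0.08552741175535317}
```

View pics/top0.png

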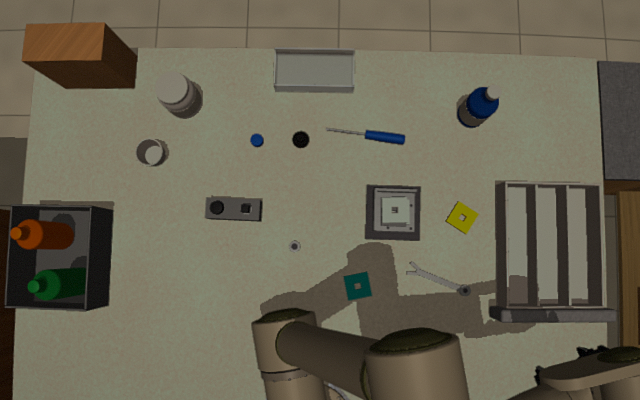

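View pics/side0.png

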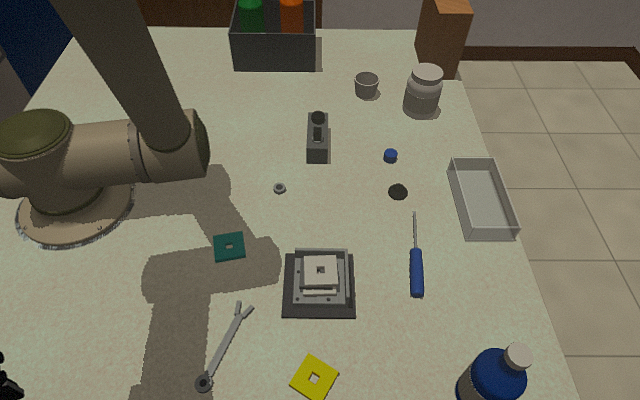

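Top view: seat at about (393,212), holder at (234,209) with the square grip at about (246,209) and the round stud at about (216,208). Side view: seat at about (320,280), holder at (317,140). I'll enlarge both.

Run:
```python
from h import *
a=cv2.imread("pics/top0.png");b=cv2.imread("pics/side0.png")
r=lambda i,x,y,w,h:cv2.resize(i[y:y+h,x:x+w],(400,300),interpolation=cv2.INTER_CUBIC)
m=np.vstack([np.hstack([r(a,353,181,80,60),r(b,270,243,100,75)]),np.hstack([r(a,194,179,80,60),r(b,267,100,100,75)])])
cv2.imwrite("pics/m.png",m)
for uv in[(393,212)]:print(plane("top",uv,.03))
```

```text
[ 0.52276759 -0.19984081  0.03      ]
```

View pics/m.png

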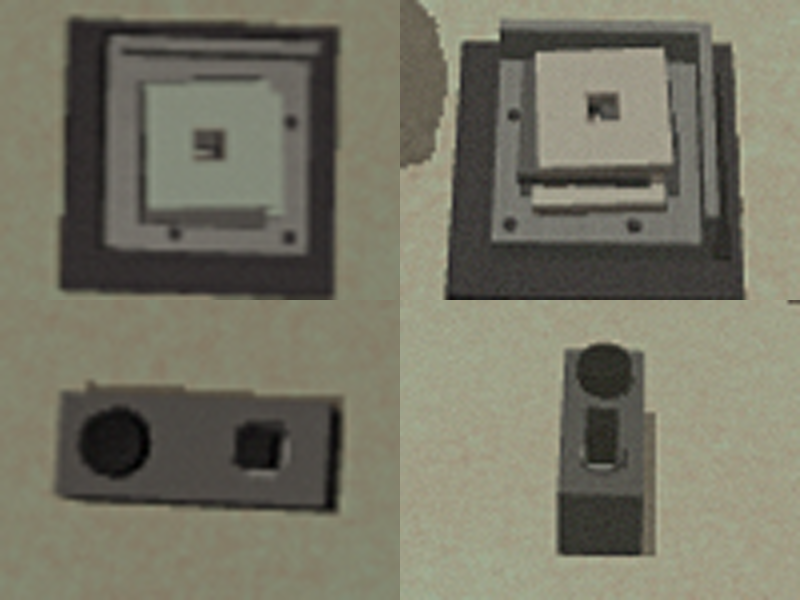

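Upper half of the montage: seat with the pads, fences to the image's top/left (top view), i.e. world +x and +y; bottom pad peeks out towards −y. Lower half: the square grip at the holder's −y hole. Converting these pixels into positions.

Run:
```python
from h import *
T=lambda u,v,z:plane("top",(353+(u-2)/5,181+(v-2)/5),z)[:2]*1000
S=lambda u,v,z:plane("side",(270+(u-1.5)/4,243+(v-1.5)/4),z)[:2]*1000
T2=lambda u,v,z:plane("top",(194+(u-2)/5,179+(v-2)/5),z)[:2]*1000
S2=lambda u,v,z:plane("side",(267+(u-1.5)/4,100+(v-1.5)/4),z)[:2]*1000
np.set_printoptions(precision=1,suppress=True)
P=np.array([T(*p,.008) for p in[(68,18),(340,28),(333,298),(60,290)]]); print("plate",P,P.mean(0))
print("plate side",S(62,42,.008),S(333,43,.008))
print("seat -x-y",T(310,255,.026),S(93,241,.026),"-x+y",T(105,247,.026),"+x-y",S(300,243,.026))
print("fence outer +x+y",T(108,36,.053),S(100,21,.053),S(312,23,.053),T(325,40,.053),"-y end side",S(317,217,.053),S(308,217,.053))
P=np.array([T(*p,.056) for p in[(143,82),(270,79),(283,205),(146,210)]]);print("pad3 top",P)
P=np.array([S(*p,.056) for p in[(137,52),(265,47),(272,163),(140,168)]]);print("pad3 side",P,P.mean(0))
print("hole",T(208,145,.056),S(202,107,.056))
print("pad1 side low edge top",S(135,190,.036),S(265,187,.036))
P=np.array([T2(*p,.050) for p in[(62,393),(335,402),(330,508),(60,497)]]-0*1) if 0 else np.array([T2(u,v-300,.05) for u,v in[(62,393),(335,402),(330,508),(60,497)]]);print("holder",P,P.mean(0))
print("grip top",T2(259,142,.082),"side grip top centre", S2(201,112,.082),"flange side",S2(203,155,.054))
print("stud",T2(113,142,.07))
```

```text
plate [[ 592.4 -135.8]
 [ 590.1 -271.2]
 [ 456.2 -267.8]
 [ 457.9 -133.3]] [ 524.1 -202. ]
plate side [ 458.3 -134.7] [ 594. -135.]
seat -x-y [ 476.4 -253.2] [ 478.  -250.7] -x+y [ 478.5 -153.6] +x-y [ 570.9 -251.7]
fence outer +x+y [ 578.  -151.5] [ 479.  -151.4] [ 579.5 -152.3] [ 578.1 -255.6] -y end side [ 576.7 -252.5] [ 572.7 -252.5]
pad3 top [[ 555.9 -168.1]
 [ 558.5 -228.7]
 [ 498.5 -235.1]
 [ 495.  -170. ]]
pad3 side [[ 496.9 -170.4]
 [ 556.6 -167.5]
 [ 557.7 -227.9]
 [ 499.1 -230.3]] [ 527.6 -199. ]
hole [ 526.4 -199.3] [ 526.9 -199.5]
pad1 side low edge top [ 496.6 -230.7] [ 555.5 -229.2]
holder [[548.3 250.6]
 [546.4 119. ]
 [495.7 119.8]
 [498.4 249.4]] [522.2 184.7]
grip top [523.8 149.4] side grip top centre [522.3 157.9] flange side [523.7 152.2]
stud [523.5 220.4]
```

Emit:
{"fn": "jog_arm", "kwargs": {
  "hand": [0.025, 0.025, 0.025, 0.025, 0.025],
  "travel": [
    [0.025, 0.038, -0.012],
    [0.025, 0.038, -0.012],
    [0.025, 0.038, -0.012],
    [0.025, 0.038, -0.012],
    [0.025, 0.038, -0.012]
  ],
  "yaw": [-0.053, -0.053, -0.053, -0.053, -0.053],
  "grip_force": 30
}}

```text
time_s: 0.72
position: [0.3406, -0.3148, 0.1878]
tool_rot: [[0.991, 0.134, -0.0], [0.134, -0.991, 0.0], [-0.0, -0.0, -1.0]]
ft_force: [0.3, -0.2, -0.3]
grip_width: 0.025
gripper_force: 0.0
```

Emit:
{"fn": "jog_arm", "kwargs": {
  "hand": [0.025, 0.025, 0.025, 0.025, 0.025],
  "travel": [
    [0.025, 0.038, -0.02],
    [0.025, 0.038, -0.03],
    [0.025, 0.038, -0.03],
    [0, 0, -0.03],
    [0, 0, -0.03]
  ],
  "yaw": [-0.053, -0.053, -0.053, 0, 0]
}}

```text
time_s: 1.35
position: [0.4153, -0.2015, 0.0473]
tool_rot: [[1.0, -0.021, -0.0], [-0.021, -1.0, 0.0], [-0.0, -0.0, -1.0]]
ft_force: [0.3, -0.3, 0.3]
grip_width: 0.0252
gripper_force: 0.0
```

Emit:
{"fn": "jog_arm", "kwargs": {
  "hand": [0.025, 0.025, 0.025, 0.025, 0.025],
  "travel": [
    [0, 0, -0.02],
    [0, 0, -0.006],
    [0, 0, -0.002],
    [0, 0, -0.001],
    [0, 0, -0.001]
  ],
  "yaw": [0, 0, 0, 0, 0]
}}

```text
time_s: 1.98
position: [0.4153, -0.2024, 0.0188]
tool_rot: [[1.0, -0.022, 0.001], [-0.022, -1.0, -0.001], [0.001, 0.001, -1.0]]
ft_force: [-0.2, -0.3, -0.0]
grip_width: 0.0246
gripper_force: 0.0
```

Emit:
{"fn": "jog_arm", "kwargs": {
  "hand": [0.025, 0.025, 0.025, 0.025, 0.025],
  "travel": [
    [0, 0, -0.001],
    [0, 0, -0.001],
    [0, 0, 0],
    [0, 0, 0],
    [0, 0, 0]
  ],
  "yaw": [0, 0, 0, 0, 0]
}}

```text
time_s: 2.6
position: [0.4152, -0.2022, 0.0169]
tool_rot: [[1.0, -0.022, 0.001], [-0.022, -1.0, -0.0], [0.001, 0.0, -1.0]]
ft_force: [-1.3, 1.1, 8.5]
grip_width: 0.0249
gripper_force: 4.3
```

Emit:
{"fn": "jog_arm", "kwargs": {
  "hand": [0.025, 0.025, 0.025, 0.025, 0.025],
  "travel": [
    [0, 0, 0.03],
    [0, 0, 0.02],
    [0.04, 0.003, 0],
    [0.012, 0, 0],
    [0, 0, -0.02]
  ],
  "yaw": [0.002, 0, 0, 0, 0]
}}

```text
time_s: 3.22
position: [0.468, -0.1994, 0.0467]
tool_rot: [[1.0, -0.019, 0.002], [-0.019, -1.0, -0.002], [0.002, 0.002, -1.0]]
ft_force: [0.0, -0.3, -1.4]
grip_width: 0.0251
gripper_force: 0.0
```

Emit:
{"fn": "jog_arm", "kwargs": {
  "hand": [0.025, 0.025, 0.025, 0.025, 0.025],
  "travel": [
    [0.005, 0, 0],
    [0.003, 0, 0],
    [0.003, 0, 0],
    [0.003, 0, 0],
    [0.003, 0, 0]
  ],
  "yaw": [0, 0, 0, 0, 0]
}}

```text
time_s: 3.85
position: [0.4841, -0.1992, 0.0465]
tool_rot: [[1.0, -0.02, -0.0], [-0.02, -1.0, -0.0], [-0.0, 0.0, -1.0]]
ft_force: [-2.6, -0.4, 3.3]
grip_width: 0.0249
gripper_force: 1.2
```

Emit:
{"fn": "jog_arm", "kwargs": {
  "hand": [0.025, 0.025, 0.025, 0.025, 0.025],
  "travel": [
    [0.002, 0, 0],
    [0.002, 0, 0],
    [0.002, 0, 0],
    [0.001, 0, 0],
    [0.001, 0, 0]
  ],
  "yaw": [0, 0, 0, 0, 0]
}}

```text
time_s: 4.47
position: [0.4921, -0.1992, 0.0463]
tool_rot: [[1.0, -0.02, -0.0], [-0.02, -1.0, -0.0], [-0.0, 0.0, -1.0]]
ft_force: [-2.5, -0.7, 0.9]
grip_width: 0.0249
gripper_force: 1.2
```

Emit:
{"fn": "jog_arm", "kwargs": {
  "hand": [0.025, 0.025, 0.025, 0.025, 0.025],
  "travel": [
    [0.001, 0, 0],
    [0.001, 0, 0],
    [0.001, 0, 0],
    [0.001, 0, 0],
    [0.001, 0, 0]
  ],
  "yaw": [0, 0, 0, 0, 0]
}}

```text
time_s: 5.1
position: [0.4971, -0.1992, 0.0463]
tool_rot: [[1.0, -0.02, -0.0], [-0.02, -1.0, 0.0], [-0.0, -0.0, -1.0]]
ft_force: [-2.9, 0.2, 1.5]
grip_width: 0.0252
gripper_force: 1.4
```

Emit:
{"fn": "jog_arm", "kwargs": {
  "hand": [0.025, 0.025, 0.025, 0.025, 0.025],
  "travel": [
    [0.001, 0, 0],
    [0.0005, 0, 0],
    [0.0005, 0, 0],
    [0.0005, 0, 0],
    [0, 0, 0]
  ],
  "yaw": [0, 0, 0, 0, 0]
}}

```text
time_s: 5.72
position: [0.4997, -0.1992, 0.0463]
tool_rot: [[1.0, -0.02, 0.0], [-0.02, -1.0, -0.0], [0.0, 0.0, -1.0]]
ft_force: [-2.7, 0.5, 1.5]
grip_width: 0.0248
gripper_force: 1.1
```

Emit:
{"fn": "jog_arm", "kwargs": {
  "hand": [0.025, 0.025, 0.025, 0.025, 0.025],
  "travel": [
    [0.0005, 0, 0],
    [0.0005, 0, 0],
    [0.0005, 0, 0],
    [0, 0, 0],
    [0, 0, 0]
  ],
  "yaw": [0, 0, 0, 0, 0]
}}

```text
time_s: 6.35
position: [0.5008, -0.1992, 0.0463]
tool_rot: [[1.0, -0.02, -0.001], [-0.02, -1.0, 0.0], [-0.001, -0.0, -1.0]]
ft_force: [-4.9, -0.7, 2.8]
grip_width: 0.0252
gripper_force: 2.5
```

Emit:
{"fn": "jog_arm", "kwargs": {
  "hand": [0.025, 0.025, 0.025, 0.025, 0.025],
  "travel": [
    [0.0005, 0, 0],
    [0.0005, 0, 0],
    [0, 0, 0],
    [0, 0, 0],
    [0, 0, 0]
  ],
  "yaw": [0, 0, 0, 0, 0]
}}

```text
time_s: 6.98
position: [0.5009, -0.1992, 0.0463]
tool_rot: [[1.0, -0.02, -0.003], [-0.02, -1.0, 0.0], [-0.003, -0.0, -1.0]]
ft_force: [-10.0, -0.8, 5.9]
grip_width: 0.025
gripper_force: 4.8
```

Emit:
{"fn": "jog_arm", "kwargs": {
  "hand": [0.025, 0.025, 0.025, 0.025, 0.025],
  "travel": [
    [-0.005, 0, 0],
    [-0.012, 0, 0],
    [0, 0, 0.03],
    [0, 0, 0.03],
    [0.01, -0.02, 0]
  ],
  "yaw": [0, 0, 0, 0, 0.175]
}}

```text
time_s: 7.6
position: [0.4954, -0.219, 0.1086]
tool_rot: [[0.987, 0.159, 0.004], [0.159, -0.987, -0.002], [0.003, 0.003, -1.0]]
ft_force: [-0.4, 0.7, 0.1]
grip_width: 0.0248
gripper_force: 0.0
```

Emit:
{"fn": "jog_arm", "kwargs": {
  "hand": [0.025, 0.025, 0.025, 0.025, 0.025],
  "travel": [
    [0.01, -0.02, 0],
    [0.01, -0.02, 0],
    [0.01, -0.01, 0],
    [0.01, 0, 0],
    [0.006, 0, 0]
  ],
  "yaw": [0.175, 0.175, 0.175, 0.175, 0.175]
}}

```text
time_s: 8.22
position: [0.5411, -0.2693, 0.1061]
tool_rot: [[0.51, 0.86, 0.0], [0.86, -0.51, 0.0], [0.0, 0.0, -1.0]]
ft_force: [0.3, 0.1, -1.0]
grip_width: 0.0253
gripper_force: 0.0
```

Emit:
{"fn": "jog_arm", "kwargs": {
  "hand": [0.025, 0.025, 0.025, 0.025, 0.025],
  "travel": [
    [0, 0, 0],
    [0, 0, 0],
    [0, 0, 0],
    [0, 0, 0],
    [0, 0, 0]
  ],
  "yaw": [0.175, 0.175, 0.17, 0, 0]
}}

```text
time_s: 8.85
position: [0.5409, -0.2692, 0.1063]
tool_rot: [[0.024, 1.0, 0.0], [1.0, -0.024, 0.0], [0.0, 0.0, -1.0]]
ft_force: [-0.1, -0.1, 0.3]
grip_width: 0.0249
gripper_force: 0.0
```

Emit:
{"fn": "jog_arm", "kwargs": {
  "hand": [0.025, 0.025, 0.025, 0.025, 0.025],
  "travel": [
    [0, 0, -0.04],
    [0, 0, -0.02],
    [0, 0.005, 0],
    [0, 0.005, 0],
    [0, 0.003, 0]
  ],
  "yaw": [0.004, 0, 0, 0, 0]
}}

```text
time_s: 9.48
position: [0.5415, -0.2559, 0.0474]
tool_rot: [[0.017, 1.0, 0.001], [1.0, -0.017, -0.001], [-0.001, 0.002, -1.0]]
ft_force: [0.1, 0.1, 0.4]
grip_width: 0.0253
gripper_force: 0.0
```

Emit:
{"fn": "jog_arm", "kwargs": {
  "hand": [0.025, 0.025, 0.025, 0.025, 0.025],
  "travel": [
    [0, 0.003, 0],
    [0, 0.003, 0],
    [0, 0.003, 0],
    [0, 0.002, 0],
    [0, 0.002, 0]
  ],
  "yaw": [0, 0, 0, 0, 0]
}}

```text
time_s: 10.1
position: [0.5413, -0.2434, 0.0465]
tool_rot: [[0.017, 1.0, 0.001], [1.0, -0.017, -0.001], [-0.001, 0.001, -1.0]]
ft_force: [-0.6, -3.0, 2.3]
grip_width: 0.0252
gripper_force: 1.3
```

Emit:
{"fn": "jog_arm", "kwargs": {
  "hand": [0.025, 0.025, 0.025, 0.025, 0.025],
  "travel": [
    [0, 0.002, 0],
    [0, 0.001, 0],
    [0, 0.001, 0],
    [0, 0.001, 0],
    [0, 0.001, 0]
  ],
  "yaw": [0, 0, 0, 0, 0]
}}

```text
time_s: 10.72
position: [0.5412, -0.2373, 0.0464]
tool_rot: [[0.017, 1.0, 0.0], [1.0, -0.017, -0.0], [-0.0, 0.0, -1.0]]
ft_force: [-0.5, -3.7, 2.3]
grip_width: 0.0251
gripper_force: 2.0
```

Emit:
{"fn": "jog_arm", "kwargs": {
  "hand": [0.025, 0.025, 0.025, 0.025, 0.025],
  "travel": [
    [0, 0.001, 0],
    [0, 0.001, 0],
    [0, 0.001, 0],
    [0, 0.0005, 0],
    [0, 0.0005, 0]
  ],
  "yaw": [0, 0, 0, 0, 0]
}}

```text
time_s: 11.35
position: [0.5411, -0.2332, 0.0464]
tool_rot: [[0.017, 1.0, 0.0], [1.0, -0.017, -0.0], [-0.0, 0.0, -1.0]]
ft_force: [-0.3, -4.3, 3.5]
grip_width: 0.0249
gripper_force: 2.3
```

Emit:
{"fn": "jog_arm", "kwargs": {
  "hand": [0.025, 0.025, 0.025, 0.025, 0.025],
  "travel": [
    [0, 0.001, 0],
    [0, 0.0005, 0],
    [0, 0.0005, 0],
    [0, 0.0005, 0],
    [0, 0, 0]
  ],
  "yaw": [0, 0, 0, 0, 0]
}}

```text
time_s: 11.98
position: [0.5411, -0.2307, 0.0463]
tool_rot: [[0.017, 1.0, 0.0], [1.0, -0.017, -0.0], [-0.0, 0.0, -1.0]]
ft_force: [0.1, -5.3, 4.1]
grip_width: 0.0253
gripper_force: 2.3
```

Emit:
{"fn": "jog_arm", "kwargs": {
  "hand": [0.025, 0.025, 0.025, 0.025, 0.025],
  "travel": [
    [0, 0.0005, 0],
    [0, 0.0005, 0],
    [0, 0.0005, 0],
    [0, 0, 0],
    [0, 0, 0]
  ],
  "yaw": [0, 0, 0, 0, 0]
}}

```text
time_s: 12.6
position: [0.5411, -0.2292, 0.0463]
tool_rot: [[0.017, 1.0, 0.0], [1.0, -0.017, 0.0], [0.0, 0.0, -1.0]]
ft_force: [-0.3, -4.3, 4.4]
grip_width: 0.0247
gripper_force: 2.3
```

Emit:
{"fn": "jog_arm", "kwargs": {
  "hand": [0.025, 0.025, 0.025, 0.025, 0.025],
  "travel": [
    [0, 0.0005, 0],
    [0, 0.0005, 0],
    [0, 0, 0],
    [0, 0, 0],
    [0, 0, 0]
  ],
  "yaw": [0, 0, 0, 0, 0]
}}

```text
time_s: 13.22
position: [0.5411, -0.2282, 0.0463]
tool_rot: [[0.017, 1.0, -0.0], [1.0, -0.017, -0.0], [-0.0, -0.0, -1.0]]
ft_force: [-0.4, -5.0, 3.7]
grip_width: 0.025
gripper_force: 2.6
```

Emit:
{"fn": "jog_arm", "kwargs": {
  "hand": [0.025, 0.025, 0.025, 0.025, 0.025],
  "travel": [
    [0, 0.0005, 0],
    [0, 0.0005, 0],
    [0, 0, 0],
    [0, 0, 0],
    [0, 0, 0]
  ],
  "yaw": [0, 0, 0, 0, 0]
}}

```text
time_s: 13.85
position: [0.541, -0.228, 0.0464]
tool_rot: [[0.017, 1.0, 0.0], [1.0, -0.017, -0.001], [-0.001, 0.0, -1.0]]
ft_force: [-1.3, -9.4, 2.8]
grip_width: 0.0247
gripper_force: 4.4
```

Emit:
{"fn": "jog_arm", "kwargs": {
  "hand": [0.025, 0.025, 0.025, 0.025, 0.025],
  "travel": [
    [0, -0.005, 0],
    [0, -0.012, 0],
    [0, 0, 0.03],
    [0, 0, 0.03],
    [-0.01, 0.01, 0]
  ],
  "yaw": [0, 0, 0, 0, -0.175]
}}

```text
time_s: 14.48
position: [0.5319, -0.2351, 0.108]
tool_rot: [[0.195, 0.981, 0.003], [0.981, -0.195, -0.002], [-0.001, 0.003, -1.0]]
ft_force: [0.7, 0.3, 0.0]
grip_width: 0.025
gripper_force: 0.0
```

Emit:
{"fn": "jog_arm", "kwargs": {
  "hand": [0.025, 0.025, 0.025, 0.025, 0.025],
  "travel": [
    [-0.01, 0.01, 0],
    [-0.01, 0.01, 0],
    [-0.01, 0.01, 0],
    [-0.01, 0.01, 0],
    [-0.01, 0.005, 0]
  ],
  "yaw": [-0.175, -0.175, -0.175, -0.175, -0.175]
}}

```text
time_s: 15.1
position: [0.4805, -0.1887, 0.106]
tool_rot: [[0.878, 0.478, -0.001], [0.478, -0.878, 0.001], [-0.0, -0.002, -1.0]]
ft_force: [1.2, -0.8, 0.0]
grip_width: 0.0246
gripper_force: 0.0
```

Emit:
{"fn": "jog_arm", "kwargs": {
  "hand": [0.025, 0.025, 0.025, 0.025, 0.025],
  "travel": [
    [-0.003, 0, 0],
    [0, 0, 0],
    [0, 0, 0],
    [0, 0, -0.04],
    [0, 0, -0.02]
  ],
  "yaw": [-0.175, -0.175, -0.17, 0, 0]
}}

```text
time_s: 15.72
position: [0.4773, -0.1889, 0.0446]
tool_rot: [[1.0, -0.017, -0.002], [-0.017, -1.0, 0.002], [-0.002, -0.002, -1.0]]
ft_force: [1.0, -0.1, 1.3]
grip_width: 0.0249
gripper_force: 0.0
```

Emit:
{"fn": "jog_arm", "kwargs": {
  "hand": [0.025, 0.025, 0.025, 0.025, 0.025],
  "travel": [
    [0.006, -0.001, 0.001],
    [0.006, 0, 0],
    [0.005, 0, 0],
    [0.003, 0, 0],
    [0.002, 0, 0]
  ],
  "yaw": [0, 0, 0, 0, 0]
}}

```text
time_s: 16.35
position: [0.5003, -0.1902, 0.0476]
tool_rot: [[1.0, -0.016, 0.0], [-0.016, -1.0, -0.0], [0.0, 0.0, -1.0]]
ft_force: [0.0, 0.8, 0.6]
grip_width: 0.025
gripper_force: 0.0
```

Emit:
{"fn": "jog_arm", "kwargs": {
  "hand": [0.025, 0.025, 0.025, 0.025, 0.025],
  "travel": [
    [0.0005, 0, 0],
    [0.0005, 0, 0],
    [0.0005, 0, 0],
    [0.0005, 0, 0],
    [0, 0, 0]
  ],
  "yaw": [0, 0, 0, 0, 0]
}}

```text
time_s: 16.98
position: [0.5019, -0.1901, 0.0473]
tool_rot: [[1.0, -0.016, -0.0], [-0.016, -1.0, 0.0], [-0.0, -0.0, -1.0]]
ft_force: [-5.0, -0.1, 3.7]
grip_width: 0.025
gripper_force: 2.3
```

Emit:
{"fn": "jog_arm", "kwargs": {
  "hand": [0.025, 0.025, 0.025, 0.025, 0.025],
  "travel": [
    [0.0005, 0, 0],
    [0.0005, 0, 0],
    [0, 0, 0],
    [0, 0, 0],
    [0, 0, 0]
  ],
  "yaw": [0, 0, 0, 0, 0]
}}

```text
time_s: 17.6
position: [0.5021, -0.1901, 0.0473]
tool_rot: [[1.0, -0.016, -0.002], [-0.016, -1.0, 0.0], [-0.002, -0.0, -1.0]]
ft_force: [-8.5, -1.2, 6.1]
grip_width: 0.0251
gripper_force: 4.7
```

Emit:
{"fn": "jog_arm", "kwargs": {
  "hand": [0.025, 0.025, 0.025, 0.025, 0.025],
  "travel": [
    [0.0005, 0, 0],
    [0.0005, 0, 0],
    [0, 0, 0],
    [0, 0, 0],
    [0, 0, 0]
  ],
  "yaw": [0, 0, 0, 0, 0]
}}

```text
time_s: 18.23
position: [0.5022, -0.1901, 0.0473]
tool_rot: [[1.0, -0.016, -0.005], [-0.016, -1.0, 0.001], [-0.005, -0.001, -1.0]]
ft_force: [-14.5, -1.3, 8.8]
grip_width: 0.0252
gripper_force: 7.3
```

Emit:
{"fn": "jog_arm", "kwargs": {
  "hand": [0.025, 0.025, 0.04, 0.05, 0.05],
  "travel": [
    [-0.005, 0, 0],
    [-0.012, 0, 0],
    [0, 0, 0.05],
    [0, 0, 0.05],
    [0.01, 0.045, 0.02]
  ],
  "yaw": [0, 0, 0, 0, 0.17]
}}

```text
time_s: 18.85
position: [0.4977, -0.1469, 0.17]
tool_rot: [[0.988, 0.153, 0.005], [0.153, -0.988, -0.003], [0.005, 0.003, -1.0]]
ft_force: [-0.0, 1.2, -1.0]
grip_width: 0.0502
gripper_force: 0.0
```

Emit:
{"fn": "jog_arm", "kwargs": {
  "hand": [0.05, 0.05, 0.05, 0.05, 0.05],
  "travel": [
    [0.007, 0.05, 0],
    [0.006, 0.05, 0],
    [0.005, 0.05, 0],
    [0.005, 0.05, 0],
    [0.005, 0.05, 0]
  ],
  "yaw": [0.17, 0.17, 0.17, 0.17, 0.17]
}}

```text
time_s: 19.48
position: [0.5249, 0.1064, 0.1672]
tool_rot: [[0.532, 0.846, 0.001], [0.846, -0.532, 0.0], [0.001, 0.0, -1.0]]
ft_force: [0.7, 0.0, -0.5]
grip_width: 0.0501
gripper_force: 0.0
```

Emit:
{"fn": "jog_arm", "kwargs": {
  "hand": [0.05, 0.05, 0.05, 0.05, 0.05],
  "travel": [
    [0, 0.04, 0],
    [0, 0.007, 0],
    [0, 0, 0],
    [0, 0, 0],
    [0, 0, 0]
  ],
  "yaw": [0.17, 0.17, 0.17, 0.03, 0]
}}

```text
time_s: 20.1
position: [0.525, 0.1516, 0.1673]
tool_rot: [[0.03, 1.0, 0.0], [1.0, -0.03, 0.0], [0.0, 0.0, -1.0]]
ft_force: [-0.5, 0.4, 0.8]
grip_width: 0.0501
gripper_force: 0.0
```

Run:
```python
from h import *
a=snap("top","top1");b=snap("side","side1")
r=lambda i,x,y,w,h:cv2.resize(i[y:y+h,x:x+w],(400,300),interpolation=cv2.INTER_CUBIC)
m=np.vstack([np.hstack([r(a,353,181,80,60),r(b,270,243,100,75)]),np.hstack([r(a,194,179,80,60),r(b,267,80,100,75)])])
cv2.imwrite("pics/m1.png",m)
print(env.observe()["position"])
```

```text
[0.52508518 0.15160523 0.16727828]
```

View pics/m1.png

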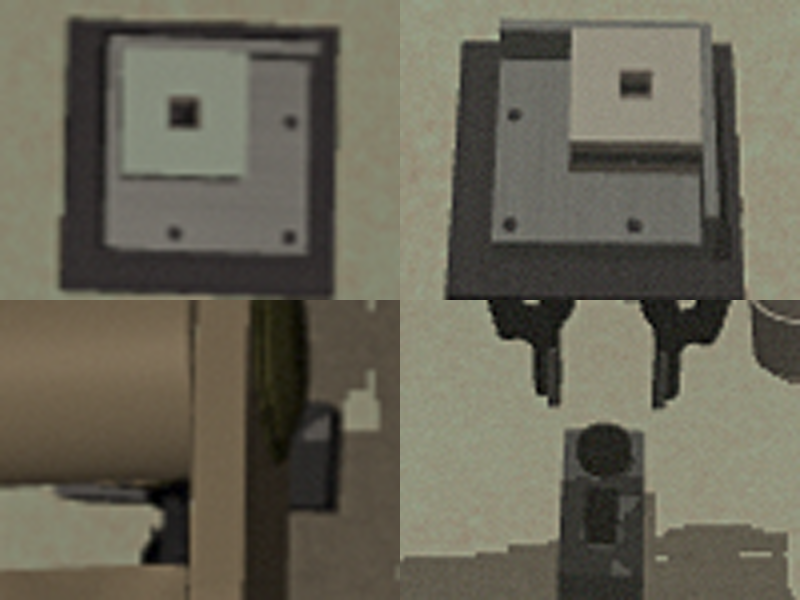

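Pads now form a clean, square block against both fences; top-pad hole at top crop (184,113), side crop (636,85). Fingers straddle the pin in x (tips at 555/657 versus grip at 602).

Run:
```python
from h import *
np.set_printoptions(precision=1,suppress=True)
T=lambda u,v,z:plane("top",(353+(u-2)/5,181+(v-2)/5),z)[:2]*1000
S=lambda u,v,z:plane("side",(270+(u-1.5)/4,243+(v-1.5)/4),z)[:2]*1000
print("hole",T(184,113,.056),S(236,85,.056))
print("pad3",[T(*p,.056) for p in[(125,50),(250,53),(243,178),(122,175)]],[S(*p,.056) for p in[(171,27),(302,26),(302,143),(170,142)]])
S2=lambda u,v,z:plane("side",(267+(u-1.5)/4,80+(v-1.5)/4),z)[:2]*1000
print("grip top",S2(202,190,.082),"fingers",S2(206,105,.15))
```

```text
hole [ 541.5 -187.7] [ 542.6 -188. ]
pad3 [array([ 571. , -159.4]), array([ 570.8, -219.1]), array([ 511., -216.]), array([ 511.4, -158.5])] [array([ 512.7, -156.6]), array([ 574.4, -155.9]), array([ 571.5, -217.9]), array([ 512.4, -217.4])]
grip top [522.8 159.6] fingers [524.1 150.6]
```

Emit:
{"fn": "jog_arm", "kwargs": {
  "hand": [0.05, 0.05, 0.05, 0.05, 0.05],
  "travel": [
    [-0.0015, -0.0015, -0.04],
    [0, 0, -0.03],
    [0, 0, -0.015],
    [0, 0, -0.0025],
    [0, 0, 0]
  ],
  "yaw": [0.012, 0, 0, 0, 0]
}}

```text
time_s: 20.82
position: [0.5241, 0.1503, 0.0806]
tool_rot: [[0.015, 1.0, 0.001], [1.0, -0.015, 0.0], [0.0, 0.001, -1.0]]
ft_force: [0.6, -1.0, 1.2]
grip_width: 0.0501
gripper_force: 0.0
```

Emit:
{"fn": "jog_arm", "kwargs": {
  "hand": [0.05, 0.05, 0.03, 0.02, 0.01],
  "travel": [
    [-0.0005, 0, -0.005],
    [0, 0, 0],
    [0, 0, 0],
    [0, 0, 0],
    [0, 0, 0]
  ],
  "yaw": [0, 0, 0, 0, 0],
  "grip_force": 40
}}

```text
time_s: 21.45
position: [0.5232, 0.1503, 0.0751]
tool_rot: [[0.015, 1.0, 0.0], [1.0, -0.015, 0.0], [0.0, 0.0, -1.0]]
ft_force: [-1.2, 0.5, 2.2]
grip_width: 0.0172
gripper_force: 39.5
```

Emit:
{"fn": "jog_arm", "kwargs": {
  "hand": [0.01, 0.01, 0.01, 0.01, 0.01],
  "travel": [
    [0, 0, 0],
    [0, 0, 0],
    [0, 0, 0.003],
    [0, 0, 0.005],
    [0, 0, 0.01]
  ],
  "yaw": [0, 0, 0, 0, 0]
}}

```text
time_s: 22.08
position: [0.5229, 0.1503, 0.093]
tool_rot: [[0.015, 1.0, -0.001], [1.0, -0.015, -0.0], [-0.0, -0.001, -1.0]]
ft_force: [-0.2, -0.5, -0.4]
grip_width: 0.0169
gripper_force: 39.2
```

Emit:
{"fn": "jog_arm", "kwargs": {
  "hand": [0.01, 0.01, 0.01, 0.01, 0.01],
  "travel": [
    [0, 0, 0.035],
    [0, 0, 0.035],
    [0.002, -0.03, 0.015],
    [0.003, -0.04, 0],
    [0.003, -0.045, 0]
  ],
  "yaw": [0, 0, 0, 0, 0]
}}

```text
time_s: 22.7
position: [0.5311, 0.0344, 0.1787]
tool_rot: [[0.014, 1.0, 0.001], [1.0, -0.014, -0.0], [-0.0, 0.001, -1.0]]
ft_force: [0.1, -0.3, -0.5]
grip_width: 0.0171
gripper_force: 39.4
```

Emit:
{"fn": "jog_arm", "kwargs": {
  "hand": [0.01, 0.01, 0.01, 0.01, 0.01],
  "travel": [
    [0.003, -0.05, 0],
    [0.003, -0.05, 0],
    [0.003, -0.05, 0],
    [0.002, -0.04, 0],
    [0.0005, -0.022, 0]
  ],
  "yaw": [0, 0, 0, 0, 0]
}}

```text
time_s: 23.32
position: [0.5425, -0.1784, 0.1782]
tool_rot: [[0.017, 1.0, 0.0], [1.0, -0.017, -0.0], [-0.0, 0.0, -1.0]]
ft_force: [0.2, 0.5, -0.7]
grip_width: 0.0173
gripper_force: 39.4
```

Emit:
{"fn": "jog_arm", "kwargs": {
  "hand": [0.01, 0.01, 0.01, 0.01, 0.01],
  "travel": [
    [0, -0.01, -0.03],
    [0, 0, -0.02],
    [0, 0, -0.01],
    [0, 0, 0],
    [0, 0, 0]
  ],
  "yaw": [0, 0, 0, 0, 0]
}}

```text
time_s: 23.95
position: [0.543, -0.1873, 0.1186]
tool_rot: [[0.014, 1.0, 0.001], [1.0, -0.014, -0.003], [-0.003, 0.001, -1.0]]
ft_force: [-1.4, -5.3, -1.7]
grip_width: 0.0172
gripper_force: 39.3
```

Run:
```python
from h import *
a=snap("top","top2");b=snap("side","side2")
r=lambda i,x,y,w,h:cv2.resize(i[y:y+h,x:x+w],(400,600),interpolation=cv2.INTER_CUBIC)
m=np.hstack([r(a,350,140,80,120),r(b,280,175,80,120)])
cv2.imwrite("pics/m2.png",m)
o=env.observe();print(o["position"],o["ft_force"])
P=o["position"]
for dz in(-.071,-.063,-.025): print(dz,proj("side",P+[0,0,dz]),(proj("side",P+[0,0,dz])-[280,175])*5+402*0)
```

```text
[ 0.54300011 -0.18726572  0.1186915 ] [-0.37314581 -4.60119198 -1.27493789]
-0.071 [328.69289313 265.86135271] [243.46446565 454.30676355]
-0.063 [328.83591915 263.61841052] [244.17959574 443.09205259]
-0.025 [329.5471699  252.46719209] [247.73584951 387.33596046]
```

View pics/m2.png

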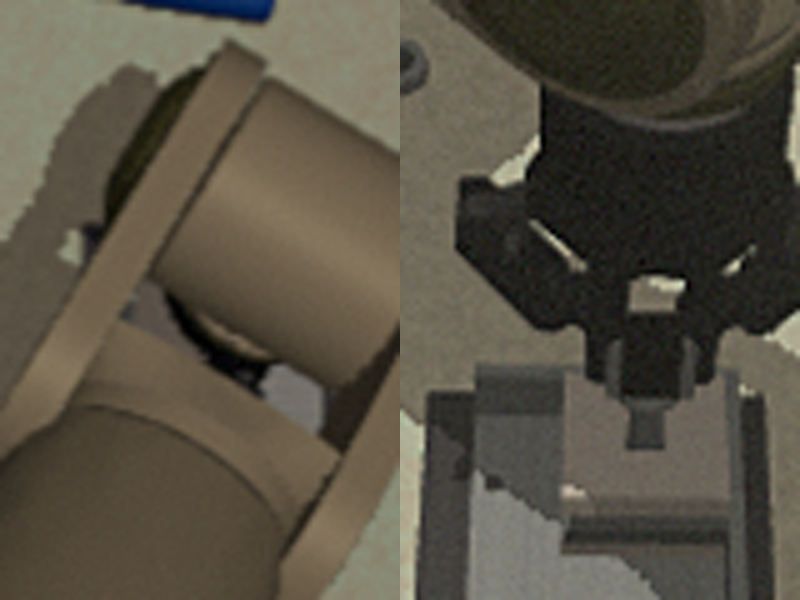

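The side view shows the pin standing inside the top pad's hole (shaft at about crop (645,430)), tip some 8 mm deep; the −5 N in y says that it leans on the +y wall. Ease −y.

Emit:
{"fn": "jog_arm", "kwargs": {
  "hand": [0.01, 0.01, 0.01, 0.01, 0.01],
  "travel": [
    [0, -0.001, 0],
    [0, -0.0005, 0],
    [0, 0, 0],
    [0, 0, 0],
    [0, 0, 0]
  ],
  "yaw": [0, 0, 0, 0, 0]
}}

```text
time_s: 24.68
position: [0.5427, -0.1881, 0.1178]
tool_rot: [[0.015, 1.0, 0.0], [1.0, -0.015, 0.0], [0.0, 0.0, -1.0]]
ft_force: [1.7, -1.4, -1.4]
grip_width: 0.0171
gripper_force: 39.3
```

Emit:
{"fn": "jog_arm", "kwargs": {
  "hand": [0.01, 0.01, 0.01, 0.01, 0.01],
  "travel": [
    [0, -0.0005, 0],
    [0, 0, -0.001],
    [0, 0, -0.001],
    [0, 0, -0.001],
    [0, 0, 0]
  ],
  "yaw": [0, 0, 0, 0, 0]
}}

```text
time_s: 25.3
position: [0.5425, -0.1886, 0.1147]
tool_rot: [[0.015, 1.0, -0.0], [1.0, -0.015, 0.0], [0.0, -0.0, -1.0]]
ft_force: [-0.9, -1.1, -1.5]
grip_width: 0.0172
gripper_force: 39.4
```

Emit:
{"fn": "jog_arm", "kwargs": {
  "hand": [0.01, 0.01, 0.01, 0.01, 0.01],
  "travel": [
    [0, 0, -0.001],
    [0, 0, -0.001],
    [0, 0, -0.001],
    [0, 0, 0],
    [0, 0, 0]
  ],
  "yaw": [0, 0, 0, 0, 0]
}}

```text
time_s: 25.92
position: [0.5426, -0.1887, 0.1118]
tool_rot: [[0.015, 1.0, -0.0], [1.0, -0.015, 0.0], [0.0, -0.0, -1.0]]
ft_force: [-0.2, -1.0, -1.7]
grip_width: 0.0171
gripper_force: 39.4
```

Emit:
{"fn": "jog_arm", "kwargs": {
  "hand": [0.01, 0.01, 0.01, 0.01, 0.01],
  "travel": [
    [0, 0, -0.0015],
    [0, 0, -0.0015],
    [0, 0, -0.0015],
    [0, 0, -0.0015],
    [0, 0, 0]
  ],
  "yaw": [0, 0, 0, 0, 0]
}}

```text
time_s: 26.55
position: [0.5425, -0.1887, 0.1057]
tool_rot: [[0.015, 1.0, -0.0], [1.0, -0.015, 0.0], [0.0, -0.0, -1.0]]
ft_force: [0.3, -0.4, -1.9]
grip_width: 0.0172
gripper_force: 39.4
```

Emit:
{"fn": "jog_arm", "kwargs": {
  "hand": [0.01, 0.01, 0.01, 0.01, 0.01],
  "travel": [
    [0, 0, -0.0015],
    [0, 0, -0.0015],
    [0, 0, -0.0015],
    [0, 0, -0.0015],
    [0, 0, 0]
  ],
  "yaw": [0, 0, 0, 0, 0]
}}

```text
time_s: 27.18
position: [0.5425, -0.1887, 0.0997]
tool_rot: [[0.015, 1.0, -0.0], [1.0, -0.015, 0.0], [0.0, -0.0, -1.0]]
ft_force: [-0.1, -0.2, -2.3]
grip_width: 0.017
gripper_force: 39.4
```

Emit:
{"fn": "jog_arm", "kwargs": {
  "hand": [0.01, 0.01, 0.01, 0.01, 0.01],
  "travel": [
    [0, 0, -0.001],
    [0, 0, -0.001],
    [0, 0, -0.001],
    [0, 0, -0.001],
    [0, 0, 0]
  ],
  "yaw": [0, 0, 0, 0, 0]
}}

```text
time_s: 27.8
position: [0.5426, -0.1887, 0.0957]
tool_rot: [[0.015, 1.0, -0.0], [1.0, -0.015, 0.0], [0.0, -0.0, -1.0]]
ft_force: [-0.3, -0.7, -1.3]
grip_width: 0.0172
gripper_force: 39.4
```

Emit:
{"fn": "jog_arm", "kwargs": {
  "hand": [0.01, 0.01, 0.01, 0.01, 0.01],
  "travel": [
    [0, 0, -0.0015],
    [0, 0, -0.0015],
    [0, 0, -0.0015],
    [0, 0, -0.001],
    [0, 0, 0]
  ],
  "yaw": [0, 0, 0, 0, 0]
}}

```text
time_s: 28.42
position: [0.5426, -0.1887, 0.0902]
tool_rot: [[0.015, 1.0, -0.0], [1.0, -0.015, 0.0], [0.0, -0.0, -1.0]]
ft_force: [-0.5, -1.1, -2.5]
grip_width: 0.0171
gripper_force: 39.4
```

Emit:
{"fn": "jog_arm", "kwargs": {
  "hand": [0.01, 0.01, 0.01, 0.01, 0.01],
  "travel": [
    [0, 0, -0.0015],
    [0, 0, -0.0015],
    [0, 0, -0.0015],
    [0, 0, -0.0015],
    [0, 0, 0]
  ],
  "yaw": [0, 0, 0, 0, 0]
}}

```text
time_s: 29.05
position: [0.5426, -0.1888, 0.0842]
tool_rot: [[0.015, 1.0, -0.0], [1.0, -0.015, -0.0], [-0.0, -0.0, -1.0]]
ft_force: [0.3, -1.6, -1.8]
grip_width: 0.0171
gripper_force: 39.4
```

Emit:
{"fn": "jog_arm", "kwargs": {
  "hand": [0.01, 0.01, 0.01, 0.01, 0.01],
  "travel": [
    [0, 0, -0.001],
    [0, 0, -0.001],
    [0, 0, -0.0005],
    [0, 0, -0.0005],
    [0, 0, 0]
  ],
  "yaw": [0, 0, 0, 0, 0]
}}

```text
time_s: 29.68
position: [0.5426, -0.1887, 0.0813]
tool_rot: [[0.015, 1.0, 0.0], [1.0, -0.015, -0.0], [-0.0, 0.0, -1.0]]
ft_force: [-1.7, -2.7, -0.7]
grip_width: 0.0167
gripper_force: 39.4
```

Emit:
{"fn": "jog_arm", "kwargs": {
  "hand": [0.01, 0.01, 0.01, 0.01, 0.01],
  "travel": [
    [0, 0, -0.0005],
    [0, 0, -0.0003],
    [0, 0, 0],
    [0, 0, 0],
    [0, 0, 0]
  ],
  "yaw": [0, 0, 0, 0, 0]
}}

```text
time_s: 30.3
position: [0.5426, -0.1887, 0.081]
tool_rot: [[0.015, 1.0, 0.0], [1.0, -0.015, -0.0], [-0.0, 0.0, -1.0]]
ft_force: [-0.9, -0.6, 5.8]
grip_width: 0.0166
gripper_force: 40.3
```

Emit:
{"fn": "jog_arm", "kwargs": {
  "hand": [0.019, 0.022, 0.03, 0.04, 0.04],
  "travel": [
    [0, 0, 0],
    [0, 0, 0],
    [0, 0, 0],
    [0, 0, 0],
    [0, 0, 0.01]
  ],
  "yaw": [0, 0, 0, 0, 0]
}}

```text
time_s: 30.92
position: [0.5423, -0.1885, 0.0903]
tool_rot: [[0.015, 1.0, -0.001], [1.0, -0.015, 0.001], [0.001, -0.001, -1.0]]
ft_force: [0.3, -0.3, 0.2]
grip_width: 0.04
gripper_force: 0.0
```

Emit:
{"fn": "jog_arm", "kwargs": {
  "hand": [0.04, 0.04, 0.04, 0.04, 0.04],
  "travel": [
    [0, 0, 0.03],
    [0, 0, 0.05],
    [-0.03, 0.03, 0.05],
    [-0.03, 0.05, 0.02],
    [-0.03, 0.05, 0]
  ],
  "yaw": [0, 0, 0, 0, 0]
}}

```text
time_s: 31.55
position: [0.4534, -0.0591, 0.2404]
tool_rot: [[0.016, 1.0, 0.004], [1.0, -0.016, -0.002], [-0.001, 0.004, -1.0]]
ft_force: [0.4, 0.6, -0.6]
grip_width: 0.0399
gripper_force: 0.0
```

Emit:
{"fn": "jog_arm", "kwargs": {
  "hand": [0.04, 0.04, 0.04, 0.04, 0.04],
  "travel": [
    [-0.03, 0.05, 0],
    [0, 0.04, 0],
    [0, 0, 0],
    [0, 0, 0],
    [0, 0, 0]
  ],
  "yaw": [0, 0, 0, 0, 0]
}}

```text
time_s: 32.17
position: [0.4242, 0.0291, 0.2382]
tool_rot: [[0.016, 1.0, -0.0], [1.0, -0.016, -0.0], [-0.0, -0.0, -1.0]]
ft_force: [-0.2, 0.2, 0.3]
grip_width: 0.0398
gripper_force: 0.0
```

Run:
```python
from h import *
a=snap("top","top3");b=snap("side","side3")
r=lambda i,x,y,w,h:cv2.resize(i[y:y+h,x:x+w],(400,300),interpolation=cv2.INTER_CUBIC)
m=np.vstack([np.hstack([r(a,353,181,80,60),r(b,270,243,100,75)]),np.hstack([cv2.resize(a,(400,300)),cv2.resize(b,(400,300))])])
cv2.imwrite("pics/m3.png",m)
```

```text
(no output)
```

View pics/m3.png

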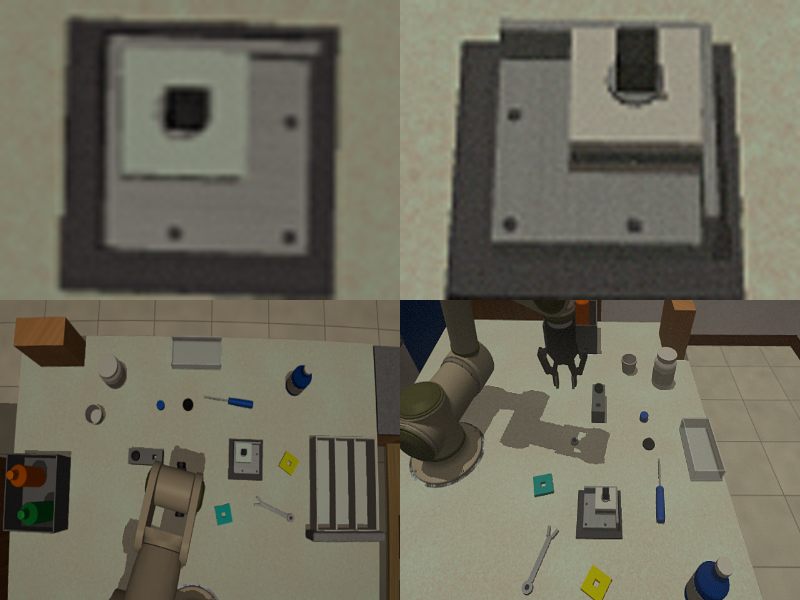

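The pin's flange sits flat on the top pad (side crop (636,90)), the stack is square against both fences, and the stud and the other things haven't moved. Handing in.

```bash
python3 -c "
from rig import env
print(env.close_job())"
```

```text
the job is handed in; nothing more can be done
None
```

The job is handed in at about 32 s: the three pads are square against both fences, and the pin is fully down with its flange on the top pad and released. Forces read at the end of each move stayed below about 17 N, and the stud and the other things on the worktop were left in place.

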